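# Bolt the controlled-drugs box

### The job

Bolt the blue medicine box shut: press the yellow spring catch right down with one fingertip and, keeping it held down, push the red lug with the other fingertip so that the bolt slides fully home into its keeper, then take the hand away so that the catch springs back up and locks the bolt. Do it by pressing and pushing only, and leave the jars and bottles standing where they are.

Things in the scene. Friction and masses are not known exactly. Their poses are not given: they have to be found in the camera images.
- box: flat steel medicine box fixed to the bench, 220 x 320 x 80 mm (x, y, z of its own frame), blue with a cream lid; origin at the centre of its underside, z up. On its top (80 mm up): the bolt runs along the box's y at x = -28 mm and shoots towards +y into a dark steel keeper (42 x 34 mm, 24 mm high) at y = 108 mm; the yellow catch bar lies parallel to it at x = +22 mm. Steel guides and sleeves rise at most 18 mm above the box top.
- bolt: the bolt: a 14 mm steel rod (its top 16 mm above the box top) with an upright red lug that is pushed to slide it. Lug 26 mm (box x) x 10 mm (box y), its top 52 mm above the box top. Origin: the middle of the lug's top; axes as the box's. Push the lug's -y face towards the box's +y. At slide 0 the origin is at box (-28, -30, 132) mm; above the rod, the space behind the lug is free.
- bolt_slide (a joint): slide of the bolt along the box's +y, m: 0 fully drawn back, 0.050 fully home in the keeper; starts between 0 and 0.010; stays where it is left (2.5 N friction). With the catch up, the bolt stops at about 0.013; it passes freely only while the catch is pressed 5.5 mm or more.
- catch: the spring catch: a flat yellow bar 24 mm (box x) x 110 mm (box y), 5 mm thick, that goes straight down when pressed anywhere on its top. Origin: the middle of its top face, at box (22, -20, 116) mm when up (36 mm above the box top, 16 mm below the lug's top); axes as the box's. A fingertip may slide along it while it is held down. The lug and the bar are 50 mm apart, centre to centre, across the slide.
- catch_press (a joint): how far the catch is pressed down, m: 0 up, 0.009 right down at its stop; the bolt is free above 0.0055. About 2 N starts it and 4 N holds it right down. It springs up when let go if the bolt is drawn back or home; if let go half-way it stays trapped down under the bolt.
- jar_mid (a point): white jar with red cap, 38 mm across, 50 mm tall, loose on the box's lid; its centre. Leave alone.
- vial_mid (a point): small amber bottle with white cap, 32 mm across, 60 mm tall, loose on the box's lid; its centre. Leave alone.
- tub_mid (a point): white tub with red cap, 68 mm across, 85 mm tall, on the bench to one side of the box; its centre. Leave alone.
- flask_mid (a point): amber bottle with black cap, 60 mm across, 130 mm tall, on the bench to the other side of the box; its centre. Leave alone.

How it is judged (in metres and radians):
On the way, in this order (a step that is already met when the one before it is completed fails the run):
1. the catch is pressed down by a finger while the bolt is still drawn back (value of joint catch_press above 0.0055 m and value of joint bolt_slide below 0.015 m and contact force between the fingers and catch above 0.3 N), for 0.05 s.
2. the bolt is pushed past half-way with the catch held down by a finger (value of joint bolt_slide above 0.025 m and value of joint catch_press above 0.0045 m and contact force between the fingers and catch above 0.3 N), for 0.05 s.
At the end, for the whole second after the job is handed in: the bolt is home (slide above 46.5 of 50 mm), the catch has sprung back up (less than 2 mm pressed), and the four jars and bottles stand upright within 15 mm of where they were (value of joint bolt_slide above 0.0465 m and value of joint catch_press below 0.002 m and distance of each of jar_mid, vial_mid, tub_mid, flask_mid from where it was at the start of the episode below 0.015 m and angle between each of jar_mid, vial_mid, tub_mid, flask_mid's own z axis and vertical below 0.2 rad); the robot touches nothing.
It fails at once if the finger leaves the catch while the bolt is half-way (value of joint bolt_slide between 0.018 and 0.042 m and contact force between the fingers and catch below 0.05 N).
It fails at once if a jar or bottle is lifted, carried, pushed away or knocked over (distance of any of jar_mid, vial_mid, tub_mid, flask_mid from where it was at the start of the episode above 0.015 m or angle between any of jar_mid, vial_mid, tub_mid, flask_mid's own z axis and vertical above 0.3 rad).
It also fails if it takes over 32 s, if anything falls off the work surface, if the arm or the gripper's body presses on something with over 40 N, if the wrist force passes 120 N, or if a joint passes its speed limit or range.

### The arm

A 7-joint arm with a two-finger parallel gripper is mounted at the origin on the work surface. World frame = base frame: x ahead of the robot, y to its left, z up, the work surface at z = 0. Lengths are in mm, angles in rad, forces in N, time in s.
With the tool pointing down it reaches from about 400 to 900 mm from the base axis. Payload 5.5 kg.
Tool frame: the origin (TCP) lies between the finger pads; the fingertips stand bot.tip_extent ahead of it and the grasp point (between the pads) lies 6 mm ahead of it (bot.tip_extent is the distance from the TCP to the fingertips, in mm); z points along the fingers, y is the direction in which the jaws open and shut (so a half turn about z gives the same grasp; the last joint's range is limited). The gripper opens to 92 mm and grips with 3 to 60 N. Pads are 19 mm wide; open, the fingers measure 130 mm over their backs; the gripper's body (75 mm by 190 mm) begins 47 mm behind the grasp point.
Start: joints at [-0.853, 0.501, -0.427, 1.55, 0.221, 1.138, -0.21], TCP at [285.498, 583.943, 251.729] pointing down, gripper open.
Joint ranges: [-2.88, 2.88], [-0.31, 2.03], [-1.54, 1.56], [0.2, 2.42], [-1.41, 4.55], [0.19, 2.02], [-2.57, 2.57]. Speed limits (rad/s): [2.57, 2.57, 3.14, 3.14, 3.14, 3.14, 3.14].

### API

Orientations are given as [roll, pitch, yaw] about the fixed x, y, z axes, in that order (R = Rz(yaw) Ry(pitch) Rx(roll)).
In Python, from rig import bot, read_camera, calibration gives the robot as it stands.
- The arm moves only by the tool servo_tool, never from a script. Its argument "increments" is a list of rows, each a list of 3 entries, a list of its own where there are three numbers: the shift along the tool's x, y, z in units of 200 mm (1.0 is 200 mm), then the turn about the tool's z in units of 1.5 rad (1.0 is 1.5 rad), then the gripper command: -1 is shut, 1 is fully open, values between are in proportion. A call has 1 to 5 rows; each row is the pose to reach, as a shift and turn from the pose commanded when the call began, along the tool's axes at that moment; what a row does not reach only later rows make up. A row lasts 1/12 s, in which the tool goes at most 41.7 mm and 7.16 degrees, less where a joint would pass 70% of its speed; a pose out of reach is approached as far as the arm can. A call with a number of a shift or a turn outside -1 to 1 is refused whole. A call with a gripper value outside its range is refused whole. The fingers move at their own pace and stop on an object; "grip_force" is the grip in N (left out, the last holds). Time passes only in rows, so rows that repeat a pose let the fingers close. It gives the time, the measured TCP pose, the force and the opening at its end, in the units of the state.
- bot.read_state(): the state, without advancing time (a new reading comes with each control period).
- read_camera(name): name is "side" or "top"; returns (picture, depth): 480x640x3 uint8, red, green, blue; 480x640 float32, mm along the optical axis (not along the pixel's ray), 0 where there is no reading.
- calibration(name): a dict with "fx", "fy", "cx", "cy" (pixels), "k1" (the pictures are not rectified: a ray, as slopes to the right and down, at radius r is drawn at 1 + k1 r^2 times it, then the intrinsics apply), "extrinsics" (4x4, takes a point from world to camera coordinates). Camera axes: x right, y down, z forward; pixel columns grow to the right and rows downward; lengths in mm; the calibration is good to about 2 mm. A picture is of the moment at which its call begins. calibration takes no time and is no camera call.
- bot.sign_off(): hands the job in, once; it reports no verdict.
The state is a dict: "clock": time; "joint_pos": joint angles; "qd": joint speeds; "joint_torque": joint torques, N m; "tcp_pos": TCP position; "orientation": TCP orientation; "force": force on the tool from outside, world axes, zero at the start; "torque": the same for the moment, N m; "width": finger opening in mm.
Only numpy, scipy, OpenCV 4.12 (cv2) and the standard library are available. Lean on these libraries where they do the work, as an engineer would, in place of code of your own. Each camera call takes 0.05 s, during which the arm holds its last target. There are 200 camera calls.

## Working session

There is one attempt and no reset: what is moved stays moved. The work goes in short steps, Python scripts to look and compute and a tool call to move; the robot and the scene stay as the last step left them, time stands still between calls to the robot, and variables do not carry over. Pictures are saved under pics/ and viewed, about 8 in all and at most 12, crops included, and the job is handed in when it is done.

Besides the shell and the picture viewer there is one more tool, called by a JSON object that holds its "api" and its "payload". servo_tool: Moves the arm, as the interface text tells. Shifts and turns lie within -1 to 1; 1 stands for 200 mm of shift or 1.5 rad of turn. Its arguments: {"type":"object","properties":{"increments":{"type":"array"},"grip_force":{"type":"number"}},"required":["increments"]}

```bash
ls; mkdir -p pics; python3 - <<'E'
from rig import bot, read_camera, calibration
import cv2, numpy as np
for n in ("side","top"):
    p,d=read_camera(n); np.save(f"pics/{n}_d.npy",d); cv2.imwrite(f"pics/{n}0.png",p[:,:,::-1])
    c=calibration(n); print(n,c)
s=bot.read_state(); print(s, bot.tip_extent)
E
```

```text
pics
side {'fx': 541.0193398426746, 'fy': 541.0193398426746, 'cx': 322.8120279927394, 'cy': 244.06115949116892, 'k1': -0.11156738386054935, 'extrinsics': array([[ 9.14608015e-01, -4.04152831e-01,  1.23559120e-02,
        -5.02535833e+02],
       [-2.41415156e-01, -5.70332066e-01, -7.85136967e-01,
         2.65047840e+02],
       [ 3.24362301e-01,  7.15109658e-01, -6.19198897e-01,
         9.26266575e+02],
       [ 0.00000000e+00,  0.00000000e+00,  0.00000000e+00,
         1.00000000e+00]])}
top {'fx': 584.0890113745105, 'fy': 584.0890113745105, 'cx': 320.6621140197041, 'cy': 238.81939428812183, 'k1': -0.14622465836201956, 'extrinsics': array([[-2.46174606e-02, -9.99611277e-01, -1.30872267e-02,
         7.74732760e+01],
       [-9.95843543e-01,  2.56687904e-02, -8.73885052e-02,
         6.05000198e+02],
       [ 8.76904686e-02,  1.08815472e-02, -9.96088336e-01,
         1.37002163e+03],
       [ 0.00000000e+00,  0.00000000e+00,  0.00000000e+00,
         1.00000000e+00]])}
{'clock': 0.1, 'joint_pos': array([-0.85279752,  0.50178927, -0.42680266,  1.5513434 ,  0.22080169,
        1.13828402, -0.21031266]), 'qd': array([-0.00054469, -0.00099589,  0.00011381, -0.00159113,  0.00105603,
       -0.00019585, -0.0006583 ]), 'joint_torque': array([-1.11484551e-02, -5.67863452e+01, -5.83834738e+00, -2.79913706e+01,
       -6.89173909e-02,  2.40323064e-02,  6.78275501e-05]), 'tcp_pos': array([285.31318127, 583.38242073, 250.76038865]), 'orientation': array([-3.13982320e+00, -7.01130046e-05,  2.68682551e+00]), 'force': array([-1.71233708, -0.430015  ,  1.23866181]), 'torque': array([-0.00099643,  0.0225249 ,  0.01385788]), 'width': 92.05074851360911} 25.0
```

View pics/side0.png

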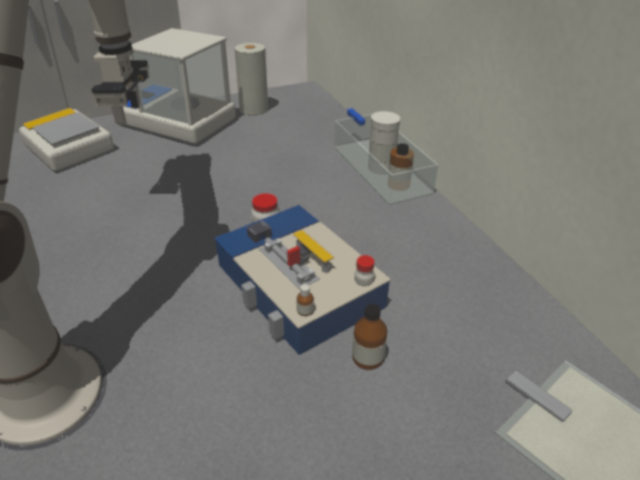

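View pics/top0.png

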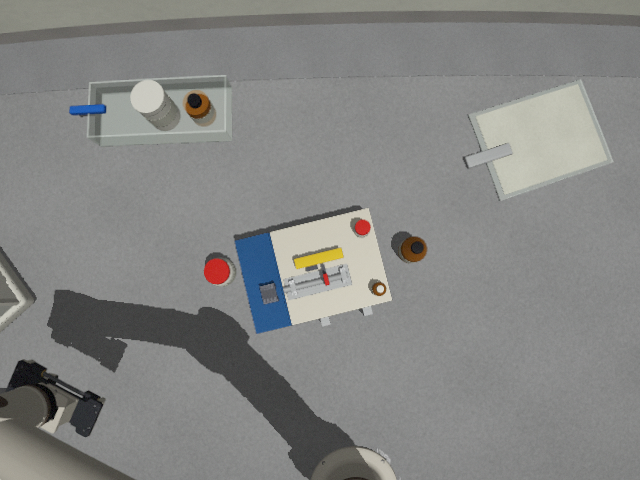

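The side view shows the keeper at about (260,230), the red lug at (293,256) and the yellow bar at (313,247). The top view shows the bar at (318,258), the lug at (325,275), the keeper at (268,292), the jar at (362,227) and the vial at (379,289). The box's +y therefore runs left in the top picture, roughly world +y.

```bash
cat > h.py <<'E'
import numpy as np, cv2
from rig import bot, read_camera, calibration
def ray(n,uv):
    c=calibration(n); x,y=(uv[0]-c["cx"])/c["fx"],(uv[1]-c["cy"])/c["fy"]; a,b=x,y
    for _ in range(20):
        f=1+c["k1"]*(a*a+b*b); a,b=x/f,y/f
    E=c["extrinsics"]; R,t=E[:3,:3],E[:3,3]
    return -R.T@t, R.T@np.array([a,b,1.])
def onplane(n,uv,z):
    o,d=ray(n,uv); return o+d*(z-o[2])/d[2]
def proj(n,P):
    c=calibration(n); q=c["extrinsics"][:3,:3]@P+c["extrinsics"][:3,3]; a,b=q[:2]/q[2]; f=1+c["k1"]*(a*a+b*b)
    return np.array([a*f*c["fx"]+c["cx"],b*f*c["fy"]+c["cy"]])
def mask(im,col):
    h=cv2.cvtColor(im,cv2.COLOR_RGB2HSV); H,S,V=cv2.split(h)
    if col=="y": m=(H>18)&(H<32)&(S>170)&(V>110)
    if col=="r": m=((H<6)|(H>174))&(S>170)&(V>90)
    if col=="b": m=(H>100)&(H<125)&(S>140)&(V>40)
    return m.astype(np.uint8)
def blobs(n,col,im,roi):
    m=mask(im,col); k=np.zeros_like(m); x0,y0,x1,y1=roi; k[y0:y1,x0:x1]=1
    cs,_=cv2.findContours(m*k,cv2.RETR_EXTERNAL,cv2.CHAIN_APPROX_NONE)
    return sorted([c for c in cs if cv2.contourArea(c)>15],key=cv2.contourArea,reverse=True)
E
python3 - <<'E'
from h import *
roi={"top":(195,200,440,340),"side":(200,190,400,370)}
for n in roi:
    im=cv2.imread(f"pics/{n}0.png")[:,:,::-1].copy()
    for col in "yrb":
        for c in blobs(n,col,im,roi[n])[:4]:
            z={"y":116,"r":132,"b":80}[col]
            pts=np.array([onplane(n,p[0],z)[:2] for p in c],np.float32)
            r=cv2.minAreaRect(pts); print(n,col,cv2.boundingRect(c),"px c",np.round(cv2.minAreaRect(c)[0],1),"world",np.round(r[0],1),np.round(r[1],1),round(r[2],1))
# whole box via convex hull of blue + cream lid in top view
n="top"; im=cv2.imread("pics/top0.png")[:,:,::-1].copy()
h=cv2.cvtColor(im,cv2.COLOR_RGB2HSV); m=mask(im,"b")|((h[...,2]>170)&(h[...,1]>15)&(h[...,1]<90)).astype(np.uint8)
k=np.zeros_like(m);k[200:340,230:395]=1;m=cv2.morphologyEx(m*k,cv2.MORPH_OPEN,np.ones((3,3)))
ys,xs=np.nonzero(m); pts=np.array([onplane(n,p,80)[:2] for p in zip(xs,ys)],np.float32); r=cv2.minAreaRect(pts); print("box",r, cv2.boxPoints(r))
E
cat > crop.py <<'E'
import cv2,sys
n,o,x0,y0,x1,y1,s=sys.argv[1:]; im=cv2.imread(n)[int(y0):int(y1),int(x0):int(x1)]
cv2.imwrite(o,cv2.resize(im,None,fx=float(s),fy=float(s),interpolation=cv2.INTER_CUBIC))
E
python3 crop.py pics/top0.png pics/top_c.png 230 200 410 340 4.4
```

```text
top y (294, 248, 49, 21) px c [318.1 257.9] world [556.4  68. ] [ 22.2 107.8] 12.6
top r (204, 259, 26, 25) px c [216.5 271. ] world [531.9 293.8] [56.1 53.2] 88.8
top r (355, 220, 15, 15) px c [362. 227.] world [621.4 -31.1] [31.  31.2] 88.3
top r (323, 274, 6, 11) px c [325.6 279. ] world [508.6  52.4] [23.7  8.6] 9.9
top b (235, 233, 56, 100) px c [262.5 282.4] world [505.6 197.7] [219.   82.3] 12.5
side y (295, 232, 37, 29) px c [312.7 245.9] world [553.8  65.7] [ 21.7 106.8] 12.6
side r (253, 194, 23, 15) px c [264.2 200.9] world [510.7 231.2] [52.8 48.6] 87.2
side r (358, 256, 15, 12) px c [365.3 261.8] world [618.7 -36.5] [28.  29.8] 7.2
side b (216, 228, 36, 27) px c [234.3 241.9] world [428.3 182.7] [68.8 71.6] 7.6Traceback (most recent call last):
  File "<stdin>", line 14, in <module>
  File "h.py", line 10, in onplane
    o,d=ray(n,uv); return o+d*(z-o[2])/d[2]
        ~~~^^^^^^
  File "h.py", line 4, in ray
    c=calibration(n); x,y=(uv[0]-c["cx"])/c["fx"],(uv[1]-c["cy"])/c["fy"]; a,b=x,y
ValueError: time passes only in moves, steps and waits
```

View pics/top_c.png

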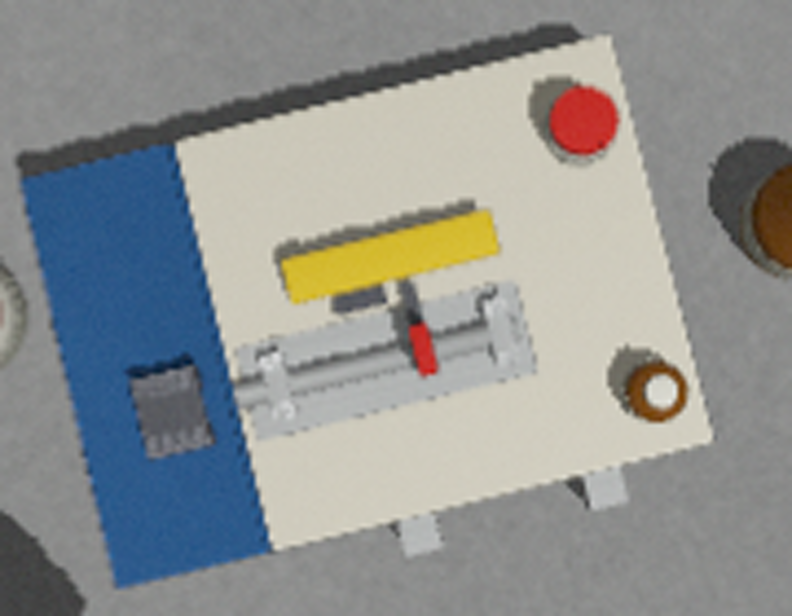

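Catch: about (555,67) averaged over both views, with the box yaw at 12.6°. The lug sits 50 mm across from it, at slide of about 5 mm. That puts the approach TCP at about (537,34), yaw 1.791. I'm starting the transit.

{"api": "servo_tool", "payload": {"increments": [[[-0.16, -0.13, 0], 0.08, -0.26], [[-0.31, -0.25, 0], 0.16, -0.26], [[-0.46, -0.38, 0], 0.24, -0.26], [[-0.62, -0.5, 0], 0.32, -0.26], [[-0.77, -0.63, 0], 0.4, -0.26]], "grip_force": 20}}

```text
clock: 0.52
tcp_pos: [369.1, 401.1, 251.3]
orientation: [-3.141, 0.0, 2.081]
force: [0.3, 0.5, -0.3]
width: 62.7
```

```bash
cat > go.py <<'E'
import numpy as np
from rig import bot
C=np.array([555.1,66.9]); a=np.radians(12.6); bx=np.array([np.cos(a),np.sin(a)]); by=np.array([-bx[1],bx[0]]); O=C-22*bx+20*by
def to(x,y,z):
    """print the tool increments from the measured pose to box x,y and TCP height z"""
    s=bot.read_state(); p=s["tcp_pos"]; Y=s["orientation"][2]; d=np.r_[O+x*bx+y*by,z]-p
    t=[np.cos(Y)*d[0]+np.sin(Y)*d[1], np.sin(Y)*d[0]-np.cos(Y)*d[1], -d[2]]
    dy=(Y-(a+np.pi/2)+np.pi)%(2*np.pi)-np.pi
    q=p[:2]-O; print("t",s["clock"],"box xy",np.round([q@bx,q@by],1),"z",round(p[2],1),"ori",np.round(s["orientation"],3),"F",np.round(s["force"],1),"w",round(s["width"],1))
    print("inc mm",np.round(t,1),"units",np.round(np.array(t)/200,4),"turn",round(dy/1.5,4))
E
python3 -c "
from go import *
to(-3,-48,200)"
```

```text
t 0.5167 box xy [-86.6 346.7] z 251.3 ori [-3.141  0.     2.081] F [ 0.3  0.5 -0.3] w 62.7
inc mm [-402.1  -32.8   51.3] units [-2.0107 -0.1641  0.2567] turn 0.1934
```

{"api": "servo_tool", "payload": {"increments": [[[-0.2, -0.02, 0], 0.04, -0.26], [[-0.4, -0.03, 0], 0.08, -0.26], [[-0.6, -0.05, 0], 0.12, -0.26], [[-0.8, -0.07, 0], 0.16, -0.26], [[-1.0, -0.08, 0], 0.193, -0.26]]}}

```text
clock: 0.93
tcp_pos: [453.2, 219.1, 251.6]
orientation: [-3.141, 0.0, 1.794]
force: [1.0, 0.3, -0.6]
width: 34.5
```

```bash
python3 -c "
from go import *
to(-3,-48,200)"
```

```text
t 0.9333 box xy [-44.2 150.8] z 251.6 ori [-3.141  0.     1.794] F [ 1.   0.3 -0.6] w 34.5
inc mm [-198.9   40.4   51.6] units [-0.9947  0.2022  0.258 ] turn 0.0025
```

{"api": "servo_tool", "payload": {"increments": [[[-0.2, 0.04, 0], 0.0025, -0.26], [[-0.4, 0.08, 0.03], 0.0025, -0.26], [[-0.6, 0.12, 0.08], 0.0025, -0.26], [[-0.8, 0.16, 0.13], 0.0025, -0.26], [[-0.99, 0.2, 0.2], 0.0025, -0.26]]}}

```text
clock: 1.35
tcp_pos: [537.5, 35.4, 212.1]
orientation: [3.14, 0.0, 1.793]
force: [1.0, 0.8, 0.5]
width: 33.9
```

```bash
python3 -c "
from go import *
from h import read_camera,cv2
to(-3,-48,160)
p,_=read_camera('side'); cv2.imwrite('pics/s1.png',p[:,:,::-1])
p,_=read_camera('top'); cv2.imwrite('pics/t1.png',p[:,:,::-1])
to(-3,-48,160)
"; python3 crop.py pics/s1.png pics/s1c.png 230 150 390 270 5
```

```text
t 1.35 box xy [ -2.  -46.9] z 212.1 ori [3.14  0.    1.793] F [1.  0.8 0.5] w 33.9
inc mm [-1.1 -1.  52.1] units [-0.0054 -0.0048  0.2603] turn 0.0018
t 1.45 box xy [ -3.9 -53.2] z 209.5 ori [-3.138  0.004  1.783] F [-0.6  0.6  0.5] w 34.0
inc mm [ 5.2  0.9 49.5] units [0.0258 0.0043 0.2475] turn -0.0053
```

View pics/s1c.png

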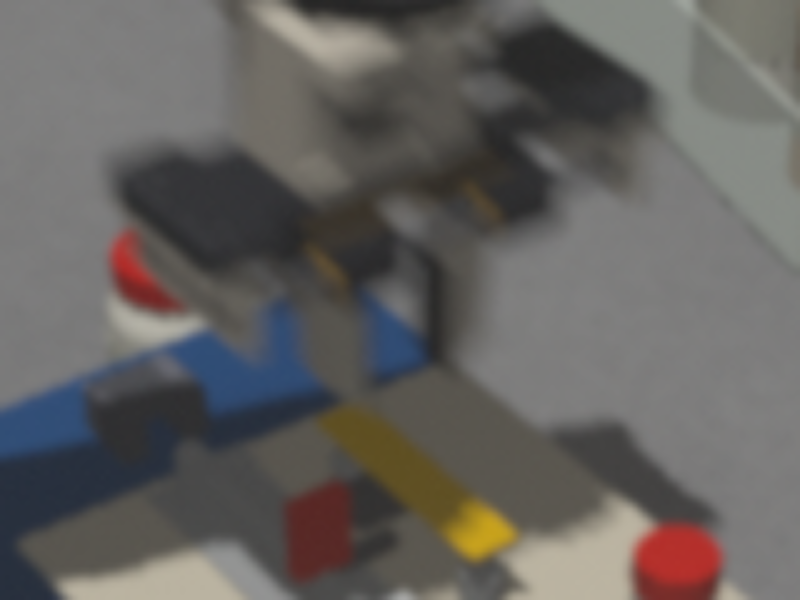

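The picture is motion-blurred: the fingers are still settling above the box, with the lug at crop (320,530) and the bar at (430,480). The tips look slim, so I'll open to about 40 mm, go lower, settle and look again.

{"api": "servo_tool", "payload": {"increments": [[[0, 0, 0.1], 0, -0.13], [[0, 0, 0.2], 0, -0.13], [[0, 0, 0.2], 0, -0.13], [[0, 0, 0.2], 0, -0.13], [[0, 0, 0.2], 0, -0.13]]}}

```text
clock: 1.87
tcp_pos: [536.8, 38.0, 172.4]
orientation: [3.141, -0.0, 1.794]
force: [0.4, -0.1, 0.8]
width: 40.1
```

```bash
python3 -c "
from go import *
from h import read_camera,cv2
to(-3,-48,150)
p,_=read_camera('side'); cv2.imwrite('pics/s2.png',p[:,:,::-1])
p,_=read_camera('top'); cv2.imwrite('pics/t2.png',p[:,:,::-1])
to(-3,-48,150)
"; python3 crop.py pics/s2.png pics/s2c.png 230 170 390 290 5
```

```text
t 1.8667 box xy [ -2.1 -44.2] z 172.4 ori [ 3.141 -0.     1.794] F [ 0.4 -0.1  0.8] w 40.1
inc mm [-3.8 -0.9 22.4] units [-0.019  -0.0043  0.1122] turn 0.0023
t 1.9667 box xy [ -1.6 -44.3] z 173.1 ori [3.14  0.    1.794] F [ 0.1 -0.7  0.9] w 40.1
inc mm [-3.7 -1.4 23.1] units [-0.0183 -0.0072  0.1154] turn 0.0023
```

View pics/s2c.png

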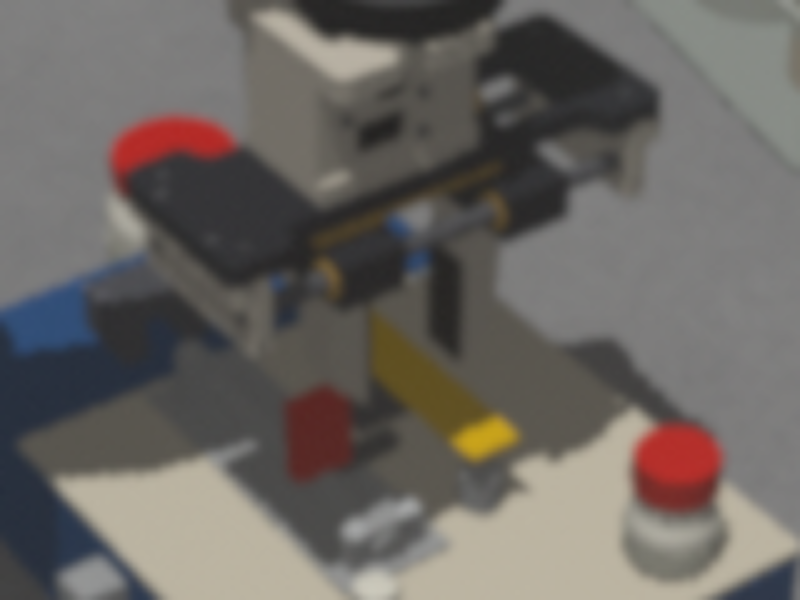

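```bash
python3 - <<'E'
from h import *
from go import O,bx,by
W=lambda x,y,z: np.r_[O+x*bx+y*by,z]
f=lambda n,p:np.round((proj(n,W(*p))-[230,170])*5) if n=="side" else np.round(proj(n,W(*p)),1)
for nm,p in {"lugtop":(-28,-25,132),"lug -y base":(-28,-30,98),"Lfing+y":(-27,-35,148),"Lfing-y":(-27,-54,148),"Rfing inner -y":(18,-54,148),"Rfing inner +y":(18,-35,148),"bar -y end L":(10,-75,116),"bar -y end R":(34,-75,116),"keeper top":(-28,108,104)}.items(): print(nm,f("side",p),f("top",p))
E
```

```text
lugtop [315. 396.] [326.2 279.5]
lug -y base [324. 469.] [328.4 279.2]
Lfing+y [331. 375.] [330.5 277.8]
Lfing-y [360. 401.] [339.  275.7]
Rfing inner -y [456. 358.] [334.  255.6]
Rfing inner +y [427. 333.] [325.5 257.7]
bar -y end L [471. 458.] [343.8 257.7]
bar -y end R [520. 435.] [341.2 247.3]
keeper top [142. 287.] [268.9 294. ]
```

The predicted points match the picture: right fingertip inner edge at crop (430–460, 340–358), keeper at (142,287), bar end at (471,458). The left fingertip sits just behind the lug (-y side). I'll back off a few mm for clearance and descend to just above the bar.

{"api": "servo_tool", "payload": {"increments": [[[-0.03, -0.006, 0], 0.002, -0.13], [[-0.03, -0.006, 0.05], 0.002, -0.13], [[-0.03, -0.006, 0.11], 0.002, -0.13], [[-0.03, -0.006, 0.11], 0.002, -0.13], [[-0.03, -0.006, 0.11], 0.002, -0.13]]}}

```text
clock: 2.38
tcp_pos: [536.1, 31.1, 149.1]
orientation: [-3.14, -0.0, 1.79]
force: [0.1, -0.4, 0.8]
width: 39.8
```

```bash
python3 -c "
from go import *
to(-3,-50,141)"
```

```text
t 2.3833 box xy [ -4.4 -50.8] z 149.1 ori [-3.14 -0.    1.79] F [ 0.1 -0.4  0.8] w 39.8
inc mm [0.8 1.4 8.1] units [0.0038 0.0069 0.0406] turn -0.0003
```

{"api": "servo_tool", "payload": {"increments": [[[0, 0.005, 0.02], 0, -0.13], [[0, 0.005, 0.04], 0, -0.13], [[0, 0.005, 0.06], 0, -0.13], [[0, 0.005, 0.07], 0, -0.13], [[0, 0.005, 0.07], 0, -0.13]]}}

```text
clock: 2.8
tcp_pos: [538.4, 31.7, 135.9]
orientation: [3.14, 0.0, 1.791]
force: [0.9, -0.8, 2.8]
width: 39.9
```

{"api": "servo_tool", "payload": {"increments": [[[0, 0, 0.01], 0, -0.13], [[0, 0, 0.02], 0, -0.13], [[0, 0, 0.02], 0, -0.13], [[0, 0, 0.02], 0, -0.13]]}}

```text
clock: 3.13
tcp_pos: [538.4, 31.7, 132.2]
orientation: [3.14, 0.0, 1.791]
force: [2.3, -0.2, 3.4]
width: 39.8
```

{"api": "servo_tool", "payload": {"increments": [[[0, 0, 0.01], 0, -0.13], [[0, 0, 0.01], 0, -0.13], [[0, 0, 0.01], 0, -0.13]]}}

```text
clock: 3.38
tcp_pos: [538.6, 31.7, 131.7]
orientation: [3.14, 0.0, 1.79]
force: [-4.0, -0.3, 16.7]
width: 40.0
```

```bash
python3 -c "
from go import *
from h import read_camera,cv2
to(-3,-50,130)
p,_=read_camera('side'); cv2.imwrite('pics/s3.png',p[:,:,::-1])
to(-3,-50,130)
"; python3 crop.py pics/s3.png pics/s3c.png 230 170 390 290 5
```

```text
t 3.3833 box xy [ -1.8 -50.8] z 131.7 ori [3.14 0.   1.79] F [-4.  -0.3 16.7] w 40.0
inc mm [ 0.8 -1.2  1.7] units [ 0.0038 -0.0062  0.0085] turn -0.0002
t 3.4333 box xy [ -1.8 -50.7] z 131.7 ori [3.14  0.    1.791] F [-3.4 -0.2 16.7] w 40.4
inc mm [ 0.7 -1.2  1.7] units [ 0.0036 -0.0061  0.0085] turn -0.0001
```

View pics/s3c.png

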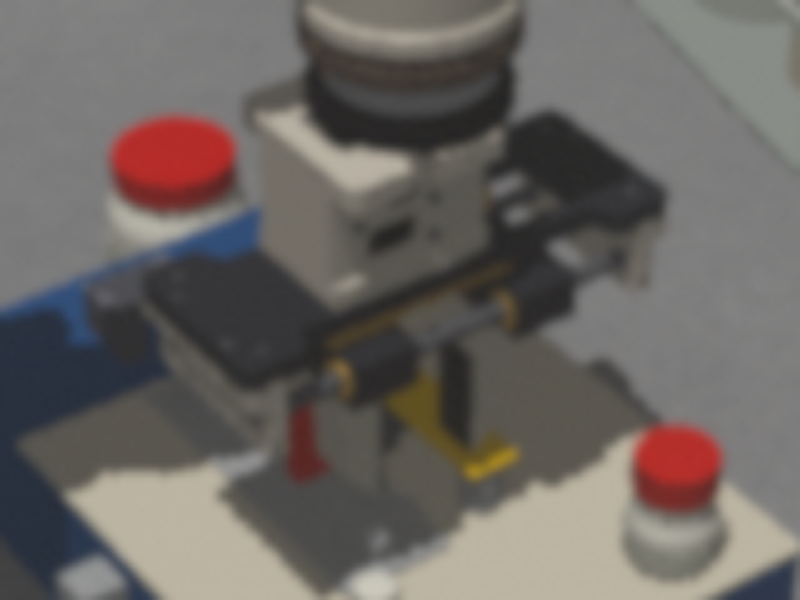

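The catch is at its stop (force about 16 N, bar visibly down) and the left finger stands behind the lug. I'll ease off slightly and push along tool +x.

{"api": "servo_tool", "payload": {"increments": [[[0.01, 0, -0.004], 0, -0.13], [[0.03, 0, -0.004], 0, -0.13], [[0.055, 0, -0.004], 0, -0.13], [[0.08, 0, -0.004], 0, -0.13], [[0.1, 0, -0.004], 0, -0.13]]}}

```text
clock: 3.85
tcp_pos: [535.5, 47.6, 132.1]
orientation: [3.138, 0.004, 1.788]
force: [1.9, -9.7, 10.5]
width: 39.9
```

```bash
python3 -c "
from go import *
to(-3,5.5,131)"
```

```text
t 3.85 box xy [ -1.4 -34.6] z 132.1 ori [3.138 0.004 1.788] F [ 1.9 -9.7 10.5] w 39.9
inc mm [40.1 -1.8  1.1] units [ 0.2004 -0.0088  0.0053] turn -0.002
```

{"api": "servo_tool", "payload": {"increments": [[[0.025, 0, 0], 0, -0.13], [[0.05, 0, 0], 0, -0.13], [[0.075, 0, 0], 0, -0.13], [[0.1, 0, 0], 0, -0.13], [[0.1, 0, 0], 0, -0.13]]}}

```text
clock: 4.27
tcp_pos: [531.1, 67.5, 132.1]
orientation: [3.138, 0.004, 1.788]
force: [0.4, -7.1, 10.8]
width: 40.1
```

```bash
python3 -c "
from go import *
to(-3,5.5,131)"
```

```text
t 4.2667 box xy [ -1.3 -14.2] z 132.1 ori [3.138 0.004 1.788] F [ 0.4 -7.1 10.8] w 40.1
inc mm [19.6 -1.8  1.1] units [ 0.0982 -0.0088  0.0054] turn -0.0018
```

{"api": "servo_tool", "payload": {"increments": [[[0.025, 0, 0], 0, -0.13], [[0.05, 0, 0], 0, -0.13], [[0.075, 0, 0], 0, -0.13], [[0.095, 0, 0], 0, -0.13], [[0.095, 0, 0], 0, -0.13]]}}

```text
clock: 4.68
tcp_pos: [526.9, 86.6, 132.0]
orientation: [3.138, 0.003, 1.788]
force: [2.0, -5.5, 10.5]
width: 40.0
```

```bash
python3 -c "
from go import *
to(-3,5.5,131)"
```

```text
t 4.6833 box xy [-1.2  5.4] z 132.0 ori [3.138e+00 3.000e-03 1.788e+00] F [ 2.  -5.5 10.5] w 40.0
inc mm [ 0.1 -1.8  1. ] units [ 0.0006 -0.0089  0.0052] turn -0.0016
```

{"api": "servo_tool", "payload": {"increments": [[[0.01, 0, 0], 0, -0.13], [[0.02, 0, 0], 0, -0.13], [[0.02, 0, 0], 0, -0.13]]}}

```text
clock: 4.93
tcp_pos: [526.8, 87.3, 132.1]
orientation: [3.138, 0.007, 1.787]
force: [3.9, -12.4, 10.6]
width: 40.2
```

```bash
python3 -c "
from go import *
from h import read_camera,cv2
p,_=read_camera('side'); cv2.imwrite('pics/s4.png',p[:,:,::-1])
to(-3,5.5,131)"; python3 crop.py pics/s4.png pics/s4c.png 230 170 390 290 5
```

```text
t 4.9833 box xy [-1.3  6.1] z 132.0 ori [3.138 0.006 1.787] F [  3.5 -13.4  10.6] w 40.0
inc mm [-0.6 -1.7  1. ] units [-0.0029 -0.0087  0.0052] turn -0.0027
```

View pics/s4c.png

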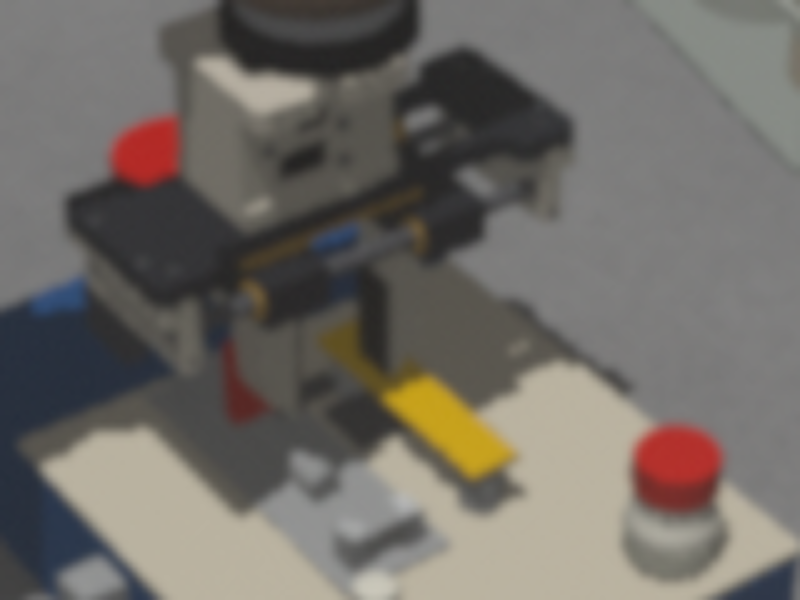

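Motion stopped at box y≈6 (expected 5.5 when home) and the push force rose. I'll push one step further to confirm it is the end stop.

{"api": "servo_tool", "payload": {"increments": [[[0.01, 0, 0], 0, -0.13], [[0.015, 0, 0], 0, -0.13], [[0.015, 0, 0], 0, -0.13]]}}

```text
clock: 5.23
tcp_pos: [526.7, 87.4, 132.1]
orientation: [3.138, 0.01, 1.785]
force: [4.2, -19.0, 10.4]
width: 39.7
```

Force rises without movement, so the bolt is at its end stop. I'll relieve the push, then lift straight up.

{"api": "servo_tool", "payload": {"increments": [[[-0.03, 0, 0], 0, -0.13], [[-0.045, 0, 0], 0, -0.13], [[-0.045, 0, -0.05], 0, -0.13], [[-0.045, 0, -0.15], 0, -0.13], [[-0.045, 0, -0.3], 0, -0.13]]}}

```text
clock: 5.65
tcp_pos: [522.2, 86.6, 188.5]
orientation: [-3.134, -0.0, 1.791]
force: [0.1, 0.8, 0.7]
width: 40.3
```

{"api": "servo_tool", "payload": {"increments": [[[-0.1, -0.1, -0.2], 0, -0.13], [[-0.2, -0.3, -0.3], 0, -0.13], [[-0.3, -0.5, -0.3], 0, -0.13], [[-0.4, -0.7, -0.3], 0, -0.13], [[-0.4, -0.7, -0.3], 0, -0.13]]}}

```text
clock: 6.07
tcp_pos: [401.2, -24.2, 250.3]
orientation: [-3.138, -0.0, 1.788]
force: [0.3, -0.9, -0.4]
width: 40.2
```

```bash
python3 - <<'E'
from h import *
from go import *
to(0,0,200)
cal={n:calibration(n) for n in ("top","side")}
import h; h.calibration=lambda n:cal[n]
roi={"top":(195,200,440,340),"side":(200,190,400,370)}
for n in roi:
    im,_=read_camera(n); cv2.imwrite(f"pics/{n}9.png",im[:,:,::-1])
    for col in "yr":
        for c in blobs(n,col,im,roi[n])[:4]:
            z={"y":116,"r":132}[col]
            r=cv2.minAreaRect(np.array([onplane(n,p[0],z)[:2] for p in c],np.float32)); q=np.array(r[0])-O
            print(n,col,"world",np.round(r[0],1),np.round(r[1],1),"box",np.round([q@bx,q@by],1))
E
python3 crop.py pics/side9.png pics/s9c.png 200 180 400 330 4
```

```text
t 6.0667 box xy [-148.1  -75.4] z 250.3 ori [-3.138 -0.     1.788] F [ 0.3 -0.9 -0.4] w 40.2
inc mm [ 75.8 147.9  50.3] units [0.379  0.7393 0.2515] turn -0.002
top y world [556.3  67.4] [ 21.7 106.7] box [ 23.3 -19.7]
top r world [531.9 293.8] [56.1 53.2] box [ 48.9 206.5]
top r world [621.4 -31.1] [31.  31.2] box [  65.4 -130.1]
top r world [498.7  95.5] [23.5  8. ] box [-26.8  20.2]
side y world [564.4  20.9] [20.6 13.7] box [ 21.  -66.9]
side r world [618.7 -36.3] [32.5 26.5] box [  61.5 -134.6]
```

View pics/s9c.png

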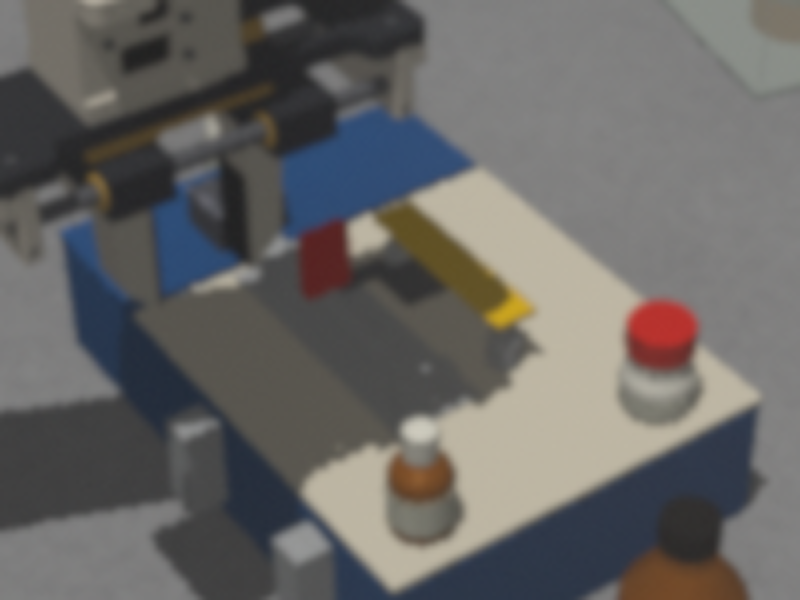

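The lug now reads box y≈+20, meaning slide ≈50 mm. Jar and tub caps are unmoved, and the vial and flask stand upright. A final numeric check on catch height (side view, shade-tolerant mask), then hand in.

```bash
python3 - <<'E'
from h import *
im,_=read_camera("side"); cv2.imwrite("pics/side10.png",im[:,:,::-1])
for f in ("side0","side3","side10"):
    im=cv2.imread(f"pics/{f.replace('side3','s3')}.png"); H,S,V=cv2.split(cv2.cvtColor(im,cv2.COLOR_BGR2HSV))
    m=((H>18)&(H<32)&(S>150)&(V>60)); m[:,:290]=0;m[:,345:]=0;m[:225]=0;m[275:]=0
    y,x=np.nonzero(m); print(f,x.min(),x.max(),y.min(),y.max(),round(x.mean(),1),round(y.mean(),1))
print(bot.read_state()["force"])
E
```

```text
side0 295 331 231 261 312.9 246.0
side3 309 332 246 265 319.8 256.2
side10 297 331 233 261 314.4 247.3
[ 0.79396655  0.99701654 -0.13273554]
```

The bar's near end is at row 261, the same as at the start (265 when pressed), so the catch is up. Handing in.

```bash
python3 -c "
from rig import bot
print(bot.sign_off())"
```

```text
the job is handed in; nothing more can be done
None
```

The box is bolted shut and the job is handed in, though no verdict came back. One fingertip pressed the catch to its stop and the other pushed the lug until the force rose to 19 N with no further movement. I then eased back, lifted clear and moved the hand away at about 6 s on the robot's clock.

- **Bolt:** the top camera puts the lug at box y ≈ +20 mm, which is a slide of about 50 mm, i.e. fully home.
- **Catch:** its near end is back at side-view row 261, the same as at the start (265 when pressed), so it has sprung up. The bar's mean row read 1.3 px lower than at the start, which I put down to the arm's shadow on its far end.
- **Jars and bottles:** the jar and tub caps measure unmoved in the top view. I checked the vial and flask only by eye: the vial is upright, and the flask, cut off at the picture's edge, looks upright too.
- **Robot:** the hand was clear of everything, with about 1 N or less on each force axis.
- **Disagreement:** before the moves, the two cameras placed the catch about 3 mm apart, so I used the average, which was close enough for the 24 mm bar.

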